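# Refit the small burner cap from the drying tray

### The job

The hob's burner caps have been washed and lie in the white drying tray. Lift the smaller black cap out of the tray and set it flat and centred on top of the bare smaller burner of the hob (the one without a pan support); let go only once it rests there, rather than dropping it. Leave the larger cap where it lies.

Things in the scene. Friction and masses are not known exactly. Their poses are not given: they have to be found in the camera images.
- small_cap: The smaller burner cap: a plain black enamelled steel disc, 52 mm in diameter, 12 mm thick, upper edge slightly bevelled, about 90 g, loose, lying flat on the tray's floor. Origin: centre of its underside; z up. Being round, it can be gripped across its diameter at any yaw. Neighbours' centres are at least 90 mm away.
- large_cap: The larger burner cap: the same kind of black disc, 76 mm in diameter and 12 mm thick, loose, lying flat in the same tray, to be left where it is. Origin: centre of its underside.
- drying_tray: White open tray, fixed: 220 mm along its x, 360 mm along its y, 50 mm high, walls and floor 5 mm thick. Origin: centre of its underside, on the worktop; things lie on its floor 5 mm higher. Both caps and a steel cup (56 mm across, 45 mm high) lie in a row along its y, in any order.
- small_burner_top (a point): Centre of the flat top of the smaller burner: an aluminium crown 44 mm across, its top 24 mm above the hob's steel plate, 34 mm above the worktop; z up. The cap's underside rests on it, overhanging 4 mm all round. The larger burner (crown 68 mm, in a square black pan support 180 x 200 mm, 42 mm high) is 200 mm away on the same fixed hob, before or behind it.

How it is judged:
On the way:
1. the smaller cap is lifted clear above the tray's rim (height (world z) of small_cap above 0.07 m), for 0.2 s.
At the end, for the whole second after the job is handed in: The smaller cap lies flat (within 10 degrees, right side up) and at rest on the smaller burner's top, its centre within 12 mm of the burner's centre and its underside within 4 mm of the top (horizontal distance between small_cap and small_burner_top below 0.012 m and z of small_cap in the frame of small_burner_top between -0.004 and 0.004 m and angle between small_cap's own z axis and vertical below 0.17 rad and linear speed of small_cap below 0.02 m/s); the robot touches nothing.
It fails at once if the larger cap is moved by more than 30 mm (distance of large_cap from where it was at the start of the episode above 0.03 m).
It fails at once if the smaller cap is dropped: falling free (faster than 0.15 m/s, not in the fingers) more than 12 mm above the burner's top (horizontal distance between small_cap and small_burner_top below 0.04 m and z of small_cap in the frame of small_burner_top above 0.012 m and linear speed of small_cap above 0.15 m/s and contact force between small_cap and the fingers below 0.1 N).
It also fails if it takes over 43 s, if anything falls off the work surface, if the arm or the gripper's body presses on something with over 40 N, if the wrist force passes 120 N, or if a joint passes its speed limit or range.

### The arm

A 7-joint arm with a two-finger parallel gripper is mounted at the origin on the work surface. World frame = base frame: x ahead of the robot, y to its left, z up, the work surface at z = 0. Lengths are in m, angles in rad, forces in N, time in s.
With the tool pointing down it reaches from about 0.4 to 0.85 m from the base axis. Payload 4.5 kg.
Tool frame: the origin (TCP) lies midway between the tips of the shut fingers; the grasp point (between the pads) lies 19 mm behind it; z points along the fingers, y is the direction in which the jaws open and shut (so a half turn about z gives the same grasp; the last joint's range is limited). The gripper opens to 88 mm and grips with 3 to 60 N. Pads are 18 mm wide; open, the fingers measure 123 mm over their backs; the gripper's body (75 mm by 187 mm) begins 45 mm behind the grasp point.
Start: joints at [1.329, 0.689, -0.195, 1.565, 0.157, 0.902, -0.215], TCP at [0.17, -0.601, 0.202] pointing down, gripper open.
Joint ranges: [-3.01, 3.01], [-0.46, 2.08], [-1.47, 1.51], [0.13, 2.56], [-1, 4.14], [0.04, 2.09], [-2.66, 2.66]. Speed limits (rad/s): [2.57, 2.57, 3.14, 3.14, 3.14, 3.14, 3.14].

### API

Orientations are given as a unit quaternion [x, y, z, w].
In Python, from plant import get_state, snapshot, finish_job, regions_of gives the robot as it stands.
- The arm moves only by the tool send_rows, never from a script. Its argument "series" is a list of rows, each an object of numbers: "grip": the opening, from 0 (shut) to 1 (fully open); "dx", "dy", "dz": the shift along the tool's x, y, z in mm; "turn": the turn about the tool's z in rad. A call has 1 to 20 rows; each row shifts and turns the commanded pose from where the row before left it, along the tool's axes as they then stand; what a row does not reach is not made up. A row lasts 1/10 s, in which the tool goes at most 50 mm and 8.59 degrees, less where a joint would pass 70% of its speed; a pose out of reach is approached as far as the arm can. A call is refused whole if a number of a shift passes 50 or a number of a turn 0.15, either way. A call with a gripper value outside its range is refused whole. The fingers move at their own pace and stop on an object; "force" is the grip in N (left out, the last holds). Time passes only in rows, so rows that do not move let the fingers close. It gives the time, the measured TCP pose, the force and the opening at its end, in the units of the state.
- get_state(): the state, without advancing time (a new reading comes with each control period).
- snapshot(name): name is "scene" or "top"; returns a dict with "img" (384x512x3 uint8, red, green, blue), "depth" (384x512 float32, m along the optical axis (not along the pixel's ray), 0 where there is no reading), "fov_y" (degrees; the focal length in pixels is half the picture's height over the tangent of half this angle, whatever the lens; pixels are square), "cx", "cy" (the principal point, pixels), "k1" (the pictures are not rectified: a ray, as slopes to the right and down, at radius r is drawn at 1 + k1 r^2 times it, then the intrinsics apply), "R" (3x3) and "t" (3): a world point X has camera coordinates R X + t. Camera axes: x right, y down, z forward; pixel columns grow to the right and rows downward; lengths in m; the calibration is good to about 2 mm. A picture is of the moment at which its call begins.
- finish_job(): hands the job in, once; it reports no verdict.
Trained networks look in a picture, given as the dict that the camera call returned (one of the last four; its "shot" number tells which), for a name from the list of things; names that differ only in an ending like _2 or _b are one class to them, and where a whole thing is asked for, a point or a joint stands for the part that bears it (a point fixed in the world has none). Each returns a list of dicts, best first, with "score" (0 to 1); they miss things now and then, are a little off and sometimes report something else, mostly with a low value. They report only what shows in the picture. A call takes as long as a camera call.
- regions_of(picture, target): "pixels" (384x512 bool, what is visible of it) and "extent" ([left, top, right, bottom] in pixels, round what is visible of it).
The state is a dict: "clock": time; "q": joint angles; "qd": joint speeds; "joint_torque": joint torques, N m; "tool_pos": TCP position; "eef_rot": TCP orientation; "contact_force": force on the tool from outside, world axes, zero at the start; "moment": the same for the moment, N m; "opening": opening from 0.0 (shut) to 1.0 (fully open).
Only numpy, scipy, OpenCV 4.12 (cv2) and the standard library are available. Lean on these libraries where they do the work, as an engineer would, in place of code of your own. Each camera call takes 0.05 s, during which the arm holds its last target.

## Working session

There is one attempt and no reset: what is moved stays moved. The work goes in short steps, Python scripts to look and compute and a tool call to move; the robot and the scene stay as the last step left them, time stands still between calls to the robot, and variables do not carry over. Pictures are saved under pics/ and viewed, and the job is handed in when it is done.

Besides the shell and the picture viewer there is one more tool, called after "Request:" by a JSON object that holds its "name" and its "arguments", one argument or row to a line. send_rows: Moves the arm, as the interface text tells. Its arguments: {"type":"object","properties":{"series":{"type":"array","items":{"type":"object","properties":{"grip":{"type":"number"},"dx":{"type":"number"},"dy":{"type":"number"},"dz":{"type":"number"},"turn":{"type":"number"}}}},"force":{"type":"number"}},"required":["series"]}

```bash
mkdir -p pics; cat > h.py <<'E'
import numpy as np, cv2
from plant import get_state, snapshot, finish_job, regions_of
def world(p,uv,z=None,depth=None):
    uv=np.atleast_2d(uv).astype(float)
    f=p["img"].shape[0]/2/np.tan(np.radians(p["fov_y"])/2)
    d=(uv-[p["cx"],p["cy"]])/f
    s=d.copy()
    for _ in range(30): s=d/(1+p["k1"]*(s**2).sum(1,keepdims=True))
    r=np.c_[s,np.ones(len(s))]
    R=np.array(p["R"]);t=np.array(p["t"])
    if depth is not None: return (r*np.asarray(depth)[:,None]-t)@R
    o=-R.T@t; w=r@R
    return o+w*((z-o[2])/w[:,2])[:,None]
E
python3 - <<'E'
from h import *
print(get_state())
for n in("top","scene"):
    p=snapshot(n); cv2.imwrite(f"pics/{n}0.png",p["img"][:,:,::-1]); print(n,p["fov_y"],p["k1"],p["R"],p["t"])
    for k in("small_cap","large_cap","drying_tray","small_burner_top"):
        try:
            for r in regions_of(p,k)[:3]:
                m=r["pixels"]&(p["depth"]>0); v,u=np.nonzero(m)
                X=world(p,np.c_[u,v],depth=p["depth"][m])
                print(k,round(r["score"],2),r["extent"],X.mean(0).round(3),np.median(X,0).round(3),X.min(0).round(3),X.max(0).round(3))
        except Exception as e: print(k,e)
E
```

```text
{'clock': 0.0, 'q': array([ 1.32875987,  0.68998108, -0.19448643,  1.56634834,  0.15728279,
        0.9025042 , -0.21512261]), 'qd': array([-0.00128251,  0.00116571, -0.00044774, -0.00025571, -0.0004662 ,
        0.0015123 ,  0.0011887 ]), 'joint_torque': array([-1.00458747e-03, -5.27562439e+01, -1.26698121e+00, -1.53428024e+01,
       -5.26273577e-02,  6.56740231e-03,  1.36964923e-04]), 'tool_pos': array([ 0.16996317, -0.60071106,  0.20091006]), 'eef_rot': array([ 9.90501833e-01,  1.37496399e-01, -1.96374150e-04, -9.05412669e-04]), 'contact_force': array([-0.246608  ,  0.08251559, -0.34315911]), 'moment': array([ 0.012033  ,  0.0434393 , -0.01483163]), 'opening': 1.0001336431535266}
top 53.374804931176065 -0.06861176191521545 [[ 0.01724622 -0.99984134  0.00445654]
 [-0.99450928 -0.01761404 -0.10315539]
 [ 0.10321753 -0.00265303 -0.99465527]] [0.09002273 0.55827323 0.89396857]
small_cap 0.89 [177.2, 209.6, 204.2, 231.3] [0.506 0.273 0.017] [0.505 0.273 0.017] [0.481 0.248 0.004] [0.531 0.301 0.023]
small_cap 0.45 [114.3, 173.3, 269.4, 275.9] [0.502 0.277 0.011] [0.508 0.279 0.006] [ 
[... 493 characters left out ...]
13e-01  8.15647312e-01 -7.08547234e-04]
 [ 6.16518150e-01 -4.37872594e-01 -6.54349266e-01]
 [-5.34028474e-01  3.78136290e-01 -7.56192129e-01]] [-0.37552852 -0.23334522  1.4998307 ]
small_cap 0.55 [294.4, 170.5, 308.7, 183.1] [0.508 0.269 0.019] [0.508 0.269 0.02 ] [0.48  0.246 0.008] [0.531 0.297 0.026]
large_cap 0.79 [249.1, 177.9, 276.2, 198.3] [0.487 0.157 0.02 ] [0.488 0.157 0.02 ] [0.449 0.123 0.007] [0.523 0.196 0.026]
drying_tray 0.68 [224.3, 118.0, 369.4, 235.0] [0.498 0.265 0.019] [0.506 0.26  0.01 ] [ 0.337  0.077 -0.004] [0.623 0.497 0.058]
small_burner_top 0.79 [132.1, 217.7, 158.6, 235.3] [ 0.43  -0.182  0.027] [ 0.431 -0.183  0.029] [ 0.396 -0.213  0.011] [ 0.454 -0.148  0.041]
```

```bash
python3 - <<'E'
import cv2,numpy as np
a=cv2.imread("pics/top0.png");b=cv2.imread("pics/scene0.png")
cv2.imwrite("pics/a0.png",cv2.resize(a[150:350,100:420],None,fx=2.5,fy=2.5,interpolation=cv2.INTER_CUBIC))
cv2.imwrite("pics/b0.png",cv2.resize(b[100:300,100:420],None,fx=2.5,fy=2.5,interpolation=cv2.INTER_CUBIC))
E
```

```text
(no output)
```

View pics/a0.png

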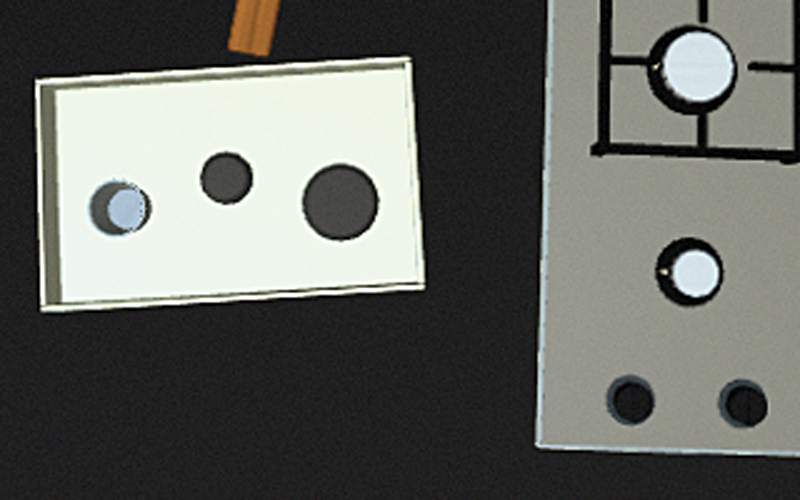

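View pics/b0.png

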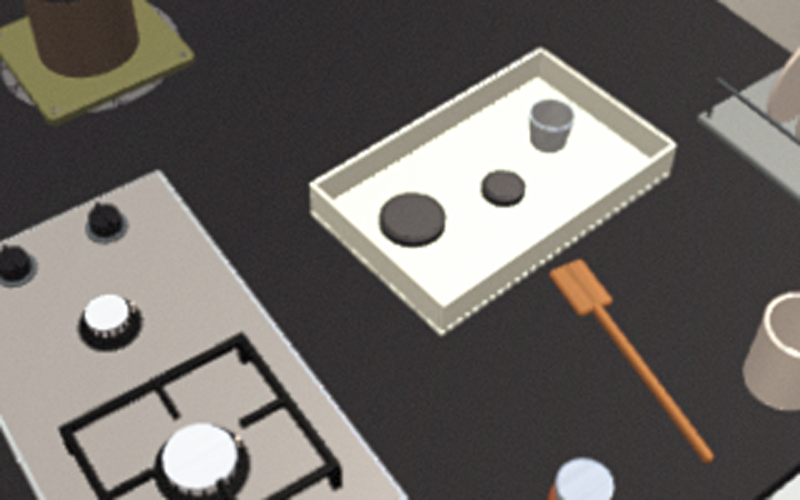

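View pics/top0.png

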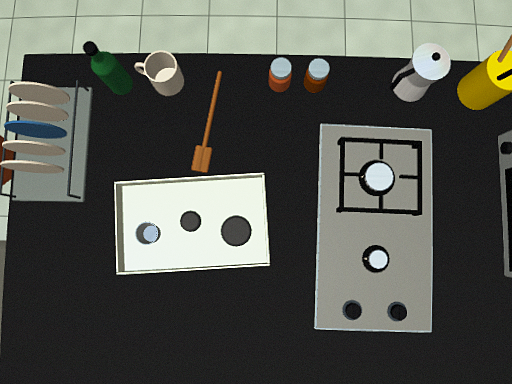

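The top view shows the small cap at about (190,221), between the cup (148,233) and the large cap (236,231). The bare burner's bright top is at (377,258). Next I'll measure both centres precisely.

```bash
cat > m.py <<'E'
from h import *
def centre(p,mask,z):
    c=max(cv2.findContours(mask.astype(np.uint8),cv2.RETR_EXTERNAL,cv2.CHAIN_APPROX_NONE)[0],key=cv2.contourArea)[:,0]
    X=world(p,c,z=z)[:,:2].astype(np.float32)
    (a,b),r=cv2.minEnclosingCircle(X); M=cv2.moments(X.reshape(-1,1,2))
    return np.round([M["m10"]/M["m00"],M["m01"]/M["m00"],a,b,r],4)
def comp(p,uv,lo,hi,w=25):
    g=cv2.cvtColor(p["img"],cv2.COLOR_RGB2GRAY); m=((g>=lo)&(g<=hi)).astype(np.uint8)
    u,v=uv; k=np.zeros_like(m); k[v-w:v+w,u-w:u+w]=m[v-w:v+w,u-w:u+w]
    n,l=cv2.connectedComponents(k); return l==l[v,u]
E
python3 - <<'E'
from m import *
for n,cu,bu in(("top",(190,221),(377,258)),("scene",(301,175),(143,226))):
    p=snapshot(n); g=cv2.cvtColor(p["img"],cv2.COLOR_RGB2GRAY)
    print(n,g[cu[1]],g[cu[1],cu[0]]if 0 else "") if 0 else None
    print(n,g[cu[1],cu[0]-16:cu[0]+16],g[bu[1],bu[0]-20:bu[0]+20])
    print("cap",centre(p,comp(p,cu,0,150),0.017),"net",centre(p,regions_of(p,"small_cap")[0]["pixels"],0.017))
    for th in(205,220,235): print("burner",th,centre(p,comp(p,bu,th,255),0.034))
E
```

```text
top [243 243 242 243 250 243  59  47  68  79  70  73  78  73  74  72  74  73
  75  75  73  73  71  74  56  34   0 212 254 245 243 243] [145 150 148 154 145  46  38 121 199 202  42  28 172 238 226 224 224 224
 222 222 223 222 219 223 223 222 223 224 227 247 114   0  66 146 150 140
 146 146 147 144]
cap [0.5056 0.2737 0.5055 0.2741 0.0261] net [0.5052 0.273  0.5049 0.2732 0.028 ]
burner 205 [ 0.4209 -0.1794  0.4209 -0.1793  0.0212]
burner 220 [ 0.4213 -0.1796  0.4211 -0.1797  0.0206]
burner 235 [0.6146 0.1158 0.6561 0.1173 0.8203]
scene [254 254 254 254 254 255 255 159  62  67  89 100 103 103 103 103 101 104
 106 101 104 106 106  95 108 237 255 255 254 254 254 254] [173 176 175 175 173 177 176 176 171 107  86 239 251 249 248 247 248 247
 247 247 247 247 246 247 246 248 250 231 107  31  18  24  37 106 175 178
 178 177 175 178]
cap [0.5078 0.2715 0.5071 0.2706 0.0282] net [0.5078 0.2726 0.5085 0.2733 0.0298]
burner 205 [ 0.4177 -0.1798  0.4176 -0.1802  0.0225]
burner 220 [ 0.4177 -0.1796  0.4173 -0.1797  0.0223]
burner 235 [ 0.4179 -0.1798  0.4181 -0.1798  0.0213]
```

Request:
{"name": "send_rows", "arguments": {
  "series": [
    {"turn": -0.144, "grip": 1},
    {"turn": -0.144},
    {"turn": -0.144},
    {"turn": -0.144},
    {"turn": -0.144},
    {"turn": -0.144},
    {"turn": -0.144},
    {"turn": -0.144},
    {"turn": -0.144},
    {}
  ]
}}

```text
schema error: expected keys grip, dx, dy, dz, turn
```

Request:
{"name": "send_rows", "arguments": {
  "series": [
    {"grip": 1, "dx": 0, "dy": 0, "dz": 0, "turn": -0.144},
    {"grip": 1, "dx": 0, "dy": 0, "dz": 0, "turn": -0.144},
    {"grip": 1, "dx": 0, "dy": 0, "dz": 0, "turn": -0.144},
    {"grip": 1, "dx": 0, "dy": 0, "dz": 0, "turn": -0.144},
    {"grip": 1, "dx": 0, "dy": 0, "dz": 0, "turn": -0.144},
    {"grip": 1, "dx": 0, "dy": 0, "dz": 0, "turn": -0.144},
    {"grip": 1, "dx": 0, "dy": 0, "dz": 0, "turn": -0.144},
    {"grip": 1, "dx": 0, "dy": 0, "dz": 0, "turn": -0.144},
    {"grip": 1, "dx": 0, "dy": 0, "dz": 0, "turn": -0.144},
    {"grip": 1, "dx": 0, "dy": 0, "dz": 0, "turn": 0}
  ]
}}

```text
clock: 1.7
tool_pos: [0.17, -0.6015, 0.2016]
eef_rot: [0.707, 0.707, 0.0, 0.0]
contact_force: [0.4, 0.5, 0.1]
opening: 1.003
```

Request:
{"name": "send_rows", "arguments": {
  "series": [
    {"grip": 1, "dx": 25, "dy": 16, "dz": 0, "turn": 0},
    {"grip": 1, "dx": 25, "dy": 16, "dz": 0, "turn": 0},
    {"grip": 1, "dx": 25, "dy": 16, "dz": 0, "turn": 0},
    {"grip": 1, "dx": 25, "dy": 16, "dz": 0, "turn": 0},
    {"grip": 1, "dx": 25, "dy": 16, "dz": 0, "turn": 0},
    {"grip": 1, "dx": 25, "dy": 16, "dz": 0, "turn": 0},
    {"grip": 1, "dx": 25, "dy": 16, "dz": 0, "turn": 0},
    {"grip": 1, "dx": 25, "dy": 16, "dz": 0, "turn": 0},
    {"grip": 1, "dx": 25, "dy": 16, "dz": 0, "turn": 0},
    {"grip": 1, "dx": 25, "dy": 16, "dz": 0, "turn": 0},
    {"grip": 1, "dx": 25, "dy": 16, "dz": 0, "turn": 0},
    {"grip": 1, "dx": 25, "dy": 16, "dz": 0, "turn": 0},
    {"grip": 1, "dx": 25, "dy": 16, "dz": 0, "turn": 0},
    {"grip": 1, "dx": 25, "dy": 16, "dz": 0, "turn": 0},
    {"grip": 1, "dx": 25, "dy": 16, "dz": 0, "turn": 0},
    {"grip": 1, "dx": 25, "dy": 16, "dz": 0, "turn": 0}
  ]
}}

```text
clock: 3.3
tool_pos: [0.4266, -0.2002, 0.202]
eef_rot: [0.708, 0.706, 0.0, 0.0]
contact_force: [-0.0, 0.1, 0.4]
opening: 1.003
```

```bash
python3 - <<'E'
from h import *
s=get_state(); print(s["q"].round(2),s["tool_pos"],s["clock"])
E
```

```text
[ 0.69  0.53 -0.53  2.    0.41  0.71 -0.1 ] [ 0.42658598 -0.20017728  0.20195957] 3.3
```

Request:
{"name": "send_rows", "arguments": {
  "series": [
    {"grip": 1, "dx": 29.5, "dy": 5, "dz": 0, "turn": 0},
    {"grip": 1, "dx": 29.5, "dy": 5, "dz": 0, "turn": 0},
    {"grip": 1, "dx": 29.5, "dy": 5, "dz": 0, "turn": 0},
    {"grip": 1, "dx": 29.5, "dy": 5, "dz": 0, "turn": 0},
    {"grip": 1, "dx": 29.5, "dy": 5, "dz": 0, "turn": 0},
    {"grip": 1, "dx": 29.5, "dy": 5, "dz": 0, "turn": 0},
    {"grip": 1, "dx": 29.5, "dy": 5, "dz": 0, "turn": 0},
    {"grip": 1, "dx": 29.5, "dy": 5, "dz": 0, "turn": 0},
    {"grip": 1, "dx": 29.5, "dy": 5, "dz": 0, "turn": 0},
    {"grip": 1, "dx": 29.5, "dy": 5, "dz": 0, "turn": 0},
    {"grip": 1, "dx": 29.5, "dy": 5, "dz": 0, "turn": 0},
    {"grip": 1, "dx": 29.5, "dy": 5, "dz": 0, "turn": 0},
    {"grip": 1, "dx": 29.5, "dy": 5, "dz": 0, "turn": 0},
    {"grip": 1, "dx": 29.5, "dy": 5, "dz": 0, "turn": 0},
    {"grip": 1, "dx": 29.5, "dy": 5, "dz": 0, "turn": 0},
    {"grip": 1, "dx": 29.5, "dy": 5, "dz": 0, "turn": 0},
    {"grip": 1, "dx": 0, "dy": 0, "dz": 0, "turn": 0},
    {"grip": 1, "dx": 0, "dy": 0, "dz": 0, "turn": 0}
  ]
}}

```text
clock: 5.1
tool_pos: [0.5051, 0.2712, 0.2016]
eef_rot: [0.707, 0.707, -0.0, 0.0]
contact_force: [-0.1, -0.2, 0.2]
opening: 0.999
```

```bash
python3 - <<'E'
from h import *
s=get_state(); print(s["q"].round(2),s["tool_pos"],s["clock"])
p=snapshot("scene")
cv2.imwrite("pics/s1.png",cv2.resize(p["img"][60:260,180:440,::-1],None,fx=3,fy=3))
E
```

```text
[-0.3   0.65 -0.47  1.72  0.37  0.87 -0.93] [0.50508979 0.27121775 0.20158493] 5.1
```

View pics/s1.png

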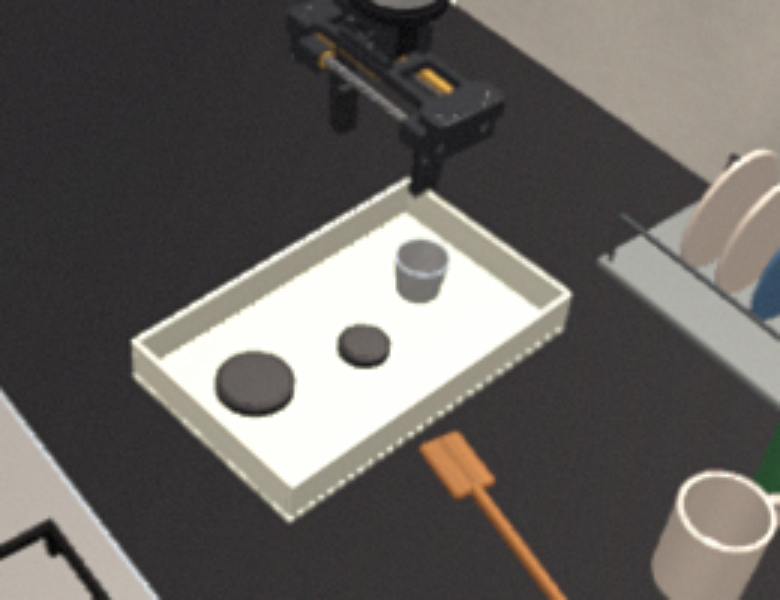

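The jaws open along x above the cap, and the body and fingers clear the tray. Next: descend to TCP z ≈ 8 mm.

Request:
{"name": "send_rows", "arguments": {
  "force": 15,
  "series": [
    {"grip": 1, "dx": 2, "dy": 1, "dz": 25, "turn": 0},
    {"grip": 1, "dx": 0, "dy": 0, "dz": 25, "turn": 0},
    {"grip": 1, "dx": 0, "dy": 0, "dz": 25, "turn": 0},
    {"grip": 1, "dx": 0, "dy": 0, "dz": 25, "turn": 0},
    {"grip": 1, "dx": 0, "dy": 0, "dz": 20, "turn": 0},
    {"grip": 1, "dx": 0, "dy": 0, "dz": 20, "turn": 0},
    {"grip": 1, "dx": 0, "dy": 0, "dz": 15, "turn": 0},
    {"grip": 1, "dx": 0, "dy": 0, "dz": 13, "turn": 0},
    {"grip": 1, "dx": 0, "dy": 0, "dz": 10, "turn": 0},
    {"grip": 1, "dx": 0, "dy": 0, "dz": 8, "turn": 0},
    {"grip": 1, "dx": 0, "dy": 0, "dz": 0, "turn": 0},
    {"grip": 1, "dx": 0, "dy": 0, "dz": 0, "turn": 0}
  ]
}}

```text
clock: 6.35
tool_pos: [0.5066, 0.273, 0.016]
eef_rot: [0.707, 0.707, 0.0, 0.0]
contact_force: [0.1, 0.6, 0.8]
opening: 0.999
```

Request:
{"name": "send_rows", "arguments": {
  "series": [
    {"grip": 1, "dx": 0, "dy": 0, "dz": 4, "turn": 0},
    {"grip": 1, "dx": 0, "dy": 0, "dz": 4.5, "turn": 0},
    {"grip": 1, "dx": 0, "dy": 0, "dz": 0, "turn": 0},
    {"grip": 1, "dx": 0, "dy": 0, "dz": 0, "turn": 0}
  ]
}}

```text
clock: 6.75
tool_pos: [0.5063, 0.2729, 0.0071]
eef_rot: [0.707, 0.707, -0.0, 0.0]
contact_force: [-0.5, -0.1, -0.1]
opening: 1.003
```

```bash
python3 - <<'E'
from h import *
s=get_state(); print(s["q"].round(2),s["tool_pos"],s["contact_force"])
p=snapshot("scene")
cv2.imwrite("pics/s2.png",cv2.resize(p["img"][120:240,220:380,::-1],None,fx=5,fy=5))
E
```

```text
[-0.4   0.93 -0.3   1.84  0.55  0.46 -1.09] [0.5062518  0.27292125 0.00712669] [-0.48055909 -0.12173133 -0.13396527]
```

View pics/s2.png

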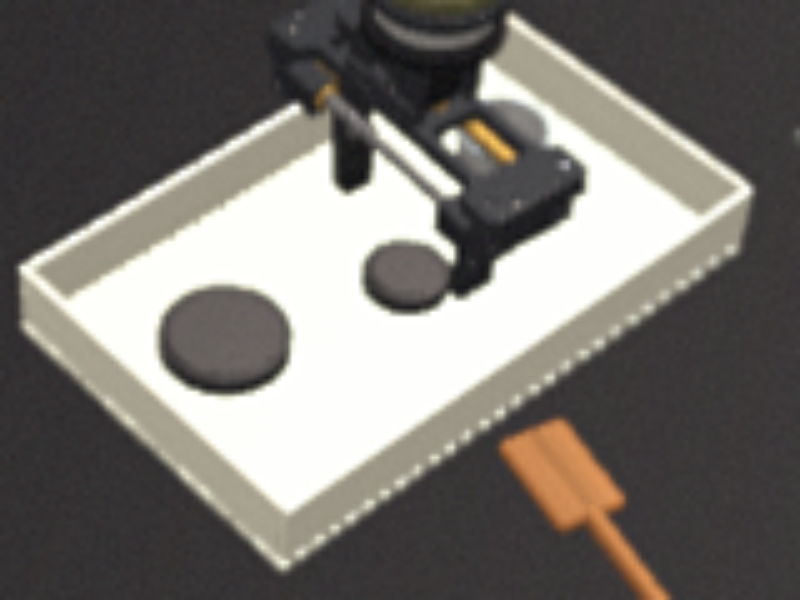

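```bash
python3 - <<'E'
from h import *
p=snapshot("scene")
# project
def proj(p,X):
    f=192/np.tan(np.radians(p["fov_y"])/2); c=np.atleast_2d(X)@np.array(p["R"]).T+p["t"]; s=c[:,:2]/c[:,2:]
    return s*(1+p["k1"]*(s**2).sum(1,keepdims=True))*f+[p["cx"],p["cy"]]
print(((proj(p,[[.506,.273,.007],[.454,.273,.007],[.558,.273,.007],[.506,.273,.017]])-[220,120])*5).round())
for uv in [(350,170),(350,180),(465,270),(465,285),(405,270),(480,265)]:
    u,v=uv[0]//5+220,uv[1]//5+120
    print(uv,world(p,[(u,v)],depth=[p["depth"][v,u]]).round(3))
q=snapshot("top"); cv2.imwrite("pics/t2.png",cv2.resize(q["img"][150:290,100:290,::-1],None,fx=4,fy=4))
E
```

```text
[[403. 284.]
 [347. 231.]
 [462. 340.]
 [405. 272.]]
(350, 170) [[0.456 0.27  0.06 ]]
(350, 180) [[0.456 0.27  0.052]]
(465, 270) [[0.562 0.263 0.074]]
(465, 285) [[0.561 0.266 0.059]]
(405, 270) [[0.508 0.271 0.022]]
(480, 265) [[0.587 0.247 0.109]]
```

View pics/t2.png

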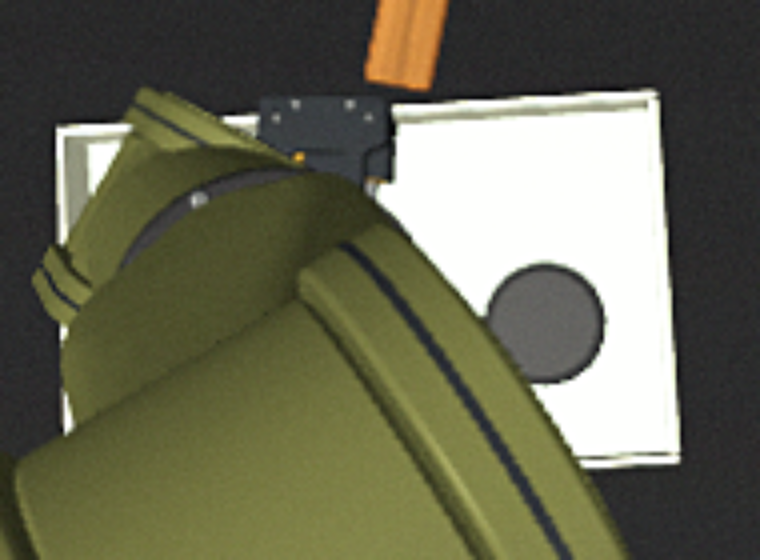

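```bash
python3 - <<'E'
from h import *
p=snapshot("scene"); g=cv2.cvtColor(p["img"],cv2.COLOR_RGB2GRAY)
for u in (289,290,291,312,313,314,315):
  for v in range(146,186,2):
    d=p["depth"][v,u]
    if d>0:
        X=world(p,[(u,v)],depth=[d])[0]
        if X[2]>0.03: print(u,v,g[v,u],X.round(3))
cv2.imwrite("pics/s3.png",cv2.resize(p["img"][130:190,270:350,::-1],None,fx=10,fy=10,interpolation=cv2.INTER_NEAREST))
E
```

```text
289 146 56 [0.455 0.265 0.093]
289 148 33 [0.456 0.265 0.086]
289 150 26 [0.456 0.265 0.078]
289 152 28 [0.458 0.264 0.072]
289 154 25 [0.456 0.266 0.062]
289 156 20 [0.46  0.263 0.059]
289 158 116 [0.458 0.266 0.048]
290 146 73 [0.455 0.268 0.091]
290 148 34 [0.46  0.264 0.089]
290 150 27 [0.458 0.267 0.079]
290 152 32 [0.46  0.266 0.073]
290 154 26 [0.457 0.269 0.061]
290 156 21 [0.46  0.267 0.057]
290 158 176 [0.459 0.269 0.047]
291 146 76 [0.483 0.247 0.124]
291 148 28 [0.461 0.267 0.088]
291 150 26 [0.458 0.27  0.077]
291 152 31 [0.458 0.271 0.068]
291 154 30 [0.46  0.27  0.063]
291 156 19 [0.459 0.272 0.053]
312 146 130 [0.514 0.295 0.122]
312 148 153 [0.467 0.343 0.052]
312 150 117 [0.466 0.345 0.042]
312 152 86 [0.555 0.255 0.154]
312 154 58 [0.56  0.251 0.154]
312 156 50 [0.562 0.251 0.148]
312 158 103 [0.569 0.244 0.151]
312 160 41 [0.576 0.237 0.153]
312 162 47 [0.575 0.24  0.143]
312 164 70 [0.575 0.241 0.136]
312 166 35 [0.576 0.241 0.129]
312 168 26 [0.578 0.24  0.124]
312 170 22 [0.578 0.241 0.117]
312 172 26 [0.557 0.264 0.077]
312 174 30 [0.558 0.264 0.069]
312 176 3
[... 883 characters left out ...]
0.238 0.139]
314 168 33 [0.586 0.239 0.132]
314 170 25 [0.585 0.24  0.123]
314 172 85 [0.588 0.239 0.118]
314 174 37 [0.563 0.266 0.073]
314 176 26 [0.565 0.265 0.067]
314 178 174 [0.562 0.269 0.054]
315 146 162 [0.534 0.285 0.143]
315 148 103 [0.527 0.293 0.126]
315 150 149 [0.479 0.344 0.053]
315 152 118 [0.481 0.343 0.047]
315 154 100 [0.565 0.258 0.154]
315 156 75 [0.571 0.252 0.155]
315 158 73 [0.576 0.248 0.154]
315 160 75 [0.583 0.242 0.156]
315 162 55 [0.587 0.238 0.154]
315 164 33 [0.588 0.239 0.148]
315 166 34 [0.589 0.238 0.142]
315 168 27 [0.588 0.24  0.133]
315 170 31 [0.59  0.239 0.128]
315 172 43 [0.589 0.242 0.117]
315 174 32 [0.563 0.27  0.071]
315 176 26 [0.562 0.272 0.06 ]
```

View pics/s3.png

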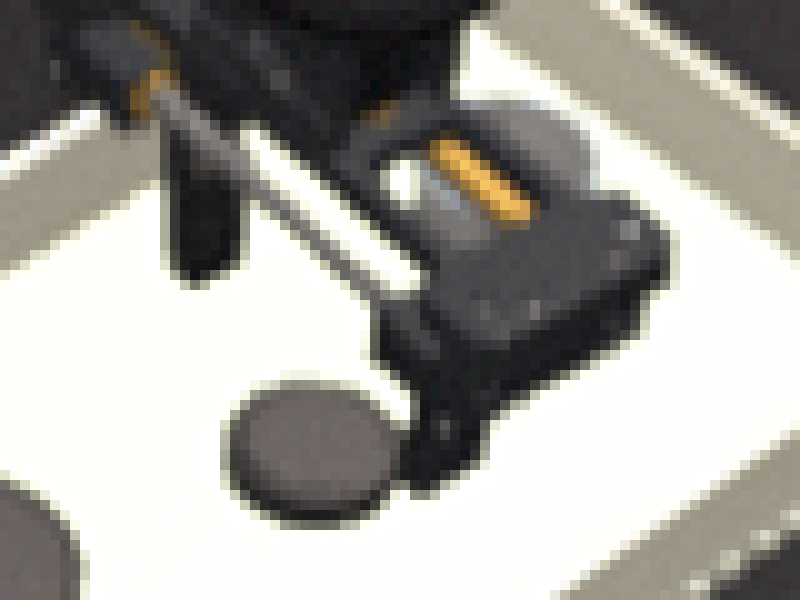

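```bash
python3 - <<'E'
from h import *
p=snapshot("scene")
def proj(p,X):
    f=192/np.tan(np.radians(p["fov_y"])/2); c=np.atleast_2d(X)@np.array(p["R"]).T+p["t"]; s=c[:,:2]/c[:,2:]
    return s*(1+p["k1"]*(s**2).sum(1,keepdims=True))*f+[p["cx"],p["cy"]]
for z in (.2,.22,.24,.26): print(z,proj(p,[[.456,.271,z],[.56,.271,z]]).round(1))
print("now")
for z in (.007,.03,.045,.055): print(z,proj(p,[[.456,.271,z],[.56,.271,z]]).round(1))
E
```

```text
0.2 [[293.6 115.3]
 [319.8 137.4]]
0.22 [[294.1 109.3]
 [320.7 131.3]]
0.24 [[294.6 103.1]
 [321.5 125.1]]
0.26 [[295.1  96.8]
 [322.4 118.8]]
now
0.007 [[289.2 166.8]
 [312.3 188.7]]
0.03 [[289.7 161.3]
 [313.1 183.2]]
0.045 [[290.  157.5]
 [313.7 179.5]]
0.055 [[290.2 155. ]
 [314.  177. ]]
```

The cameras disagree with the reported TCP. The visible fingertips end at z ≈ 0.047, but the reported TCP is z = 0.007. The offset was the same, about 40 mm, at the higher pose. I'll probe downward in small steps, watching force and pictures rather than trusting the reported height.

Request:
{"name": "send_rows", "arguments": {
  "series": [
    {"grip": 1, "dx": 0, "dy": 0, "dz": 2, "turn": 0},
    {"grip": 1, "dx": 0, "dy": 0, "dz": 2, "turn": 0},
    {"grip": 1, "dx": 0, "dy": 0, "dz": 0, "turn": 0}
  ]
}}

```text
clock: 7.3
tool_pos: [0.5061, 0.2728, 0.0028]
eef_rot: [0.707, 0.707, -0.0, -0.0]
contact_force: [0.6, -0.2, 0.5]
opening: 0.997
```

The reported z is now below the tray floor with no contact force, so the reported height really is off. I'll continue down carefully.

Request:
{"name": "send_rows", "arguments": {
  "series": [
    {"grip": 1, "dx": 0, "dy": 0, "dz": 5, "turn": 0},
    {"grip": 1, "dx": 0, "dy": 0, "dz": 5, "turn": 0},
    {"grip": 1, "dx": 0, "dy": 0, "dz": 5, "turn": 0},
    {"grip": 1, "dx": 0, "dy": 0, "dz": 4, "turn": 0},
    {"grip": 1, "dx": 0, "dy": 0, "dz": 3, "turn": 0},
    {"grip": 1, "dx": 0, "dy": 0, "dz": 0, "turn": 0}
  ]
}}

```text
clock: 7.9
tool_pos: [0.506, 0.2728, -0.0193]
eef_rot: [0.707, 0.708, -0.0, -0.0]
contact_force: [0.7, 0.0, 1.0]
opening: 0.994
```

```bash
python3 - <<'E'
from h import *
s=get_state(); print(s["q"].round(2),s["tool_pos"],s["contact_force"])
p=snapshot("scene")
for u in (288,289,290,311,312,313):
  o=[]
  for v in range(150,192):
    X=world(p,[(u,v)],depth=[p["depth"][v,u]])[0]
    if abs(X[1]-.267)<.012 and (abs(X[0]-.457)<.012 or abs(X[0]-.561)<.012) and X[2]>.012: o.append((v,*X.round(3)))
  print(u,o[-3:])
cv2.imwrite("pics/s4.png",cv2.resize(p["img"][130:200,260:350,::-1],None,fx=8,fy=8))
E
```

```text
[-0.42  0.97 -0.26  1.84  0.57  0.41 -1.11] [ 0.50602423  0.27276398 -0.01934454] [0.70120622 0.04286514 1.00668759]
288 [(163, np.float64(0.456), np.float64(0.265), np.float64(0.026)), (164, np.float64(0.458), np.float64(0.264), np.float64(0.025)), (165, np.float64(0.46), np.float64(0.262), np.float64(0.023))]
289 [(162, np.float64(0.457), np.float64(0.268), np.float64(0.03)), (163, np.float64(0.461), np.float64(0.265), np.float64(0.031)), (164, np.float64(0.458), np.float64(0.267), np.float64(0.023))]
290 [(162, np.float64(0.458), np.float64(0.27), np.float64(0.029)), (163, np.float64(0.458), np.float64(0.271), np.float64(0.024)), (164, np.float64(0.458), np.float64(0.271), np.float64(0.02))]
311 [(183, np.float64(0.559), np.float64(0.263), np.float64(0.035)), (184, np.float64(0.561), np.float64(0.262), np.float64(0.033)), (185, np.float64(0.561), np.float64(0.263), np.float64(0.028))]
312 [(183, np.float64(0.562), np.float64(0.265), np.float64(0.036)), (184, np.float64(0.561), np.float64(0.266), np.float64(0.03)), (185, np.float64(0.563), np.float64(0.264), np.float64(0.029))]
313 [(182, np.float64(0.563), np.float64(0.266), np.float64(0.041)), (183, np.float64(0.56), np.float64(0.27), np.float64(0.032)), (184, np.float64(0.56), np.float64(0.271), np.float64(0.027))]
```

View pics/s4.png

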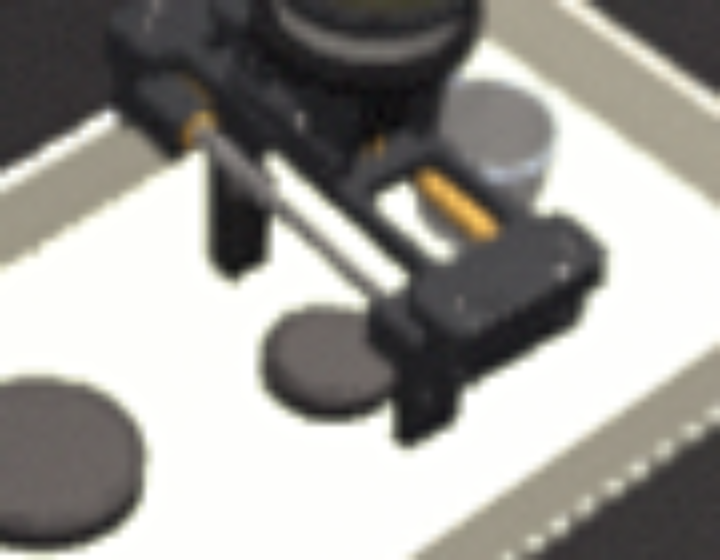

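Tips are now at about z 0.02, straddling the cap, with no contact. Another 8 mm down, then check.

Request:
{"name": "send_rows", "arguments": {
  "series": [
    {"grip": 1, "dx": 0, "dy": 0, "dz": 3, "turn": 0},
    {"grip": 1, "dx": 0, "dy": 0, "dz": 3, "turn": 0},
    {"grip": 1, "dx": 0, "dy": 0, "dz": 2, "turn": 0},
    {"grip": 1, "dx": 0, "dy": 0, "dz": 0, "turn": 0}
  ]
}}

```text
clock: 8.35
tool_pos: [0.5061, 0.2728, -0.0271]
eef_rot: [0.707, 0.707, -0.0, 0.0]
contact_force: [0.2, 0.0, -0.3]
opening: 1.002
```

```bash
python3 - <<'E'
from h import *
s=get_state(); print(s["q"].round(2),s["tool_pos"],s["contact_force"])
p=snapshot("scene")
for u in (287,288,289,290,310,311,312,313):
  o=[]
  for v in range(150,195):
    X=world(p,[(u,v)],depth=[p["depth"][v,u]])[0]
    if abs(X[1]-.267)<.012 and (abs(X[0]-.457)<.012 or abs(X[0]-.561)<.012) and X[2]>.008: o.append((v,*[float(a) for a in X.round(3)]))
  print(u,o[-3:])
cv2.imwrite("pics/s5.png",cv2.resize(p["img"][130:200,260:350,::-1],None,fx=8,fy=8))
E
```

```text
[-0.43  0.98 -0.25  1.84  0.58  0.39 -1.11] [ 0.50614253  0.27282099 -0.02710789] [ 0.1958947   0.04340418 -0.33390859]
287 [(167, 0.454, 0.264, 0.009), (168, 0.458, 0.261, 0.01), (170, 0.465, 0.256, 0.01)]
288 [(165, 0.458, 0.264, 0.021), (166, 0.459, 0.263, 0.017), (167, 0.459, 0.264, 0.013)]
289 [(167, 0.457, 0.269, 0.008), (168, 0.461, 0.266, 0.009), (170, 0.468, 0.261, 0.01)]
290 [(167, 0.462, 0.269, 0.012), (168, 0.463, 0.268, 0.009), (169, 0.465, 0.267, 0.008)]
310 [(187, 0.559, 0.262, 0.02), (188, 0.556, 0.265, 0.01), (189, 0.558, 0.264, 0.009)]
311 [(190, 0.562, 0.264, 0.008), (191, 0.566, 0.261, 0.01), (193, 0.572, 0.256, 0.009)]
312 [(186, 0.563, 0.265, 0.024), (187, 0.556, 0.273, 0.009), (192, 0.571, 0.261, 0.01)]
313 [(190, 0.566, 0.268, 0.009), (191, 0.569, 0.266, 0.009), (192, 0.571, 0.264, 0.009)]
```

View pics/s5.png

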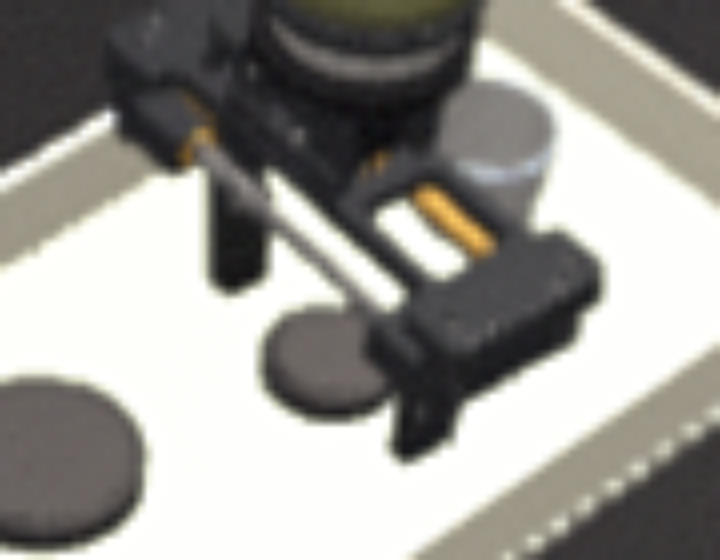

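Request:
{"name": "send_rows", "arguments": {
  "series": [
    {"grip": 1, "dx": 0, "dy": 0, "dz": 2, "turn": 0},
    {"grip": 1, "dx": 0, "dy": 0, "dz": 2, "turn": 0},
    {"grip": 1, "dx": 0, "dy": 0, "dz": 0, "turn": 0}
  ]
}}

```text
clock: 8.7
tool_pos: [0.5062, 0.2728, -0.0311]
eef_rot: [0.707, 0.707, -0.0, 0.0]
contact_force: [0.4, -0.2, 0.6]
opening: 1.0
```

Request:
{"name": "send_rows", "arguments": {
  "series": [
    {"grip": 1, "dx": 0, "dy": 0, "dz": 1, "turn": 0},
    {"grip": 1, "dx": 0, "dy": 0, "dz": 1, "turn": 0},
    {"grip": 1, "dx": 0, "dy": 0, "dz": 0, "turn": 0}
  ]
}}

```text
clock: 9.0
tool_pos: [0.5064, 0.2729, -0.0315]
eef_rot: [0.707, 0.707, 0.0, 0.0]
contact_force: [-1.9, -2.2, 12.3]
opening: 1.0
```

```bash
python3 - <<'E'
from h import *
s=get_state(); print(s["q"].round(2),s["tool_pos"],s["contact_force"])
p=snapshot("scene")
cv2.imwrite("pics/s6.png",cv2.resize(p["img"][130:200,260:350,::-1],None,fx=8,fy=8))
E
```

```text
[-0.43  0.99 -0.25  1.84  0.58  0.38 -1.12] [ 0.50640751  0.27292773 -0.0315164 ] [-1.94315346 -2.24586809 12.34343497]
```

View pics/s6.png

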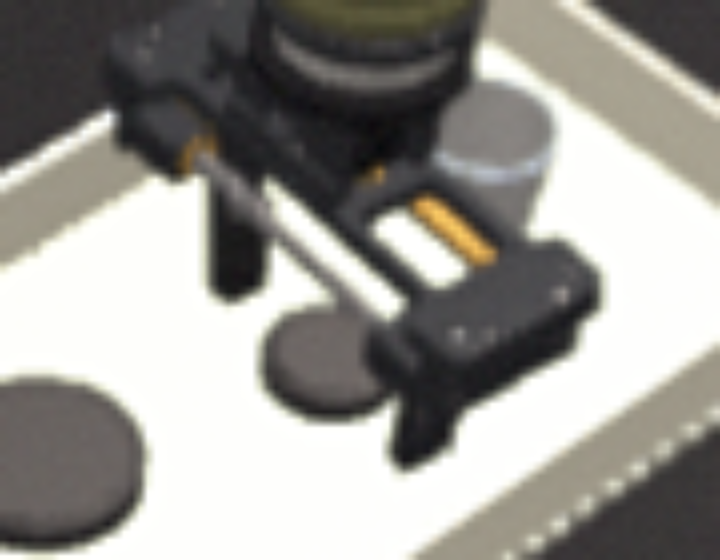

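Contact with the floor at reported z ≈ -0.0315 (12 N), so the true tip is about 36.5 mm above the reported value. I'll back off 3 mm and close.

Request:
{"name": "send_rows", "arguments": {
  "force": 15,
  "series": [
    {"grip": 1, "dx": 0, "dy": 0, "dz": -3, "turn": 0},
    {"grip": 1, "dx": 0, "dy": 0, "dz": 0, "turn": 0},
    {"grip": 0.5, "dx": 0, "dy": 0, "dz": 0, "turn": 0},
    {"grip": 0.5, "dx": 0, "dy": 0, "dz": 0, "turn": 0},
    {"grip": 0.5, "dx": 0, "dy": 0, "dz": 0, "turn": 0},
    {"grip": 0.4, "dx": 0, "dy": 0, "dz": 0, "turn": 0},
    {"grip": 0.4, "dx": 0, "dy": 0, "dz": 0, "turn": 0},
    {"grip": 0.4, "dx": 0, "dy": 0, "dz": 0, "turn": 0},
    {"grip": 0.4, "dx": 0, "dy": 0, "dz": 0, "turn": 0}
  ]
}}

```text
clock: 9.95
tool_pos: [0.5062, 0.2729, -0.0299]
eef_rot: [0.707, 0.707, -0.0, 0.0]
contact_force: [-0.1, 1.0, -1.7]
opening: 0.583
```

The opening of 0.583 (51 mm) matches the 52 mm cap. Lifting.

Request:
{"name": "send_rows", "arguments": {
  "force": 20,
  "series": [
    {"grip": 0.4, "dx": 0, "dy": 0, "dz": 0, "turn": 0},
    {"grip": 0.4, "dx": 0, "dy": 0, "dz": -5, "turn": 0},
    {"grip": 0.4, "dx": 0, "dy": 0, "dz": -10, "turn": 0},
    {"grip": 0.4, "dx": 0, "dy": 0, "dz": -15, "turn": 0},
    {"grip": 0.4, "dx": 0, "dy": 0, "dz": -20, "turn": 0},
    {"grip": 0.4, "dx": 0, "dy": 0, "dz": -20, "turn": 0},
    {"grip": 0.4, "dx": 0, "dy": 0, "dz": -20, "turn": 0},
    {"grip": 0.4, "dx": 0, "dy": 0, "dz": -20, "turn": 0},
    {"grip": 0.4, "dx": 0, "dy": 0, "dz": -20, "turn": 0},
    {"grip": 0.4, "dx": 0, "dy": 0, "dz": -10, "turn": 0},
    {"grip": 0.4, "dx": 0, "dy": 0, "dz": 0, "turn": 0},
    {"grip": 0.4, "dx": 0, "dy": 0, "dz": 0, "turn": 0}
  ]
}}

```text
clock: 11.15
tool_pos: [0.5062, 0.2726, 0.1102]
eef_rot: [0.707, 0.707, -0.0, 0.0]
contact_force: [-0.1, 0.6, -1.4]
opening: 0.58
```

```bash
python3 - <<'E'
from h import *
s=get_state(); print(s["q"].round(2),s["tool_pos"],s["contact_force"],s["opening"])
p=snapshot("scene")
cv2.imwrite("pics/s7.png",cv2.resize(p["img"][80:200,240:400,::-1],None,fx=5,fy=5))
E
```

```text
[-0.34  0.77 -0.41  1.8   0.46  0.67 -1.01] [0.50617865 0.27259987 0.11016844] [-0.10443205  0.63372706 -1.38964007] 0.5800122128714734
```

View pics/s7.png

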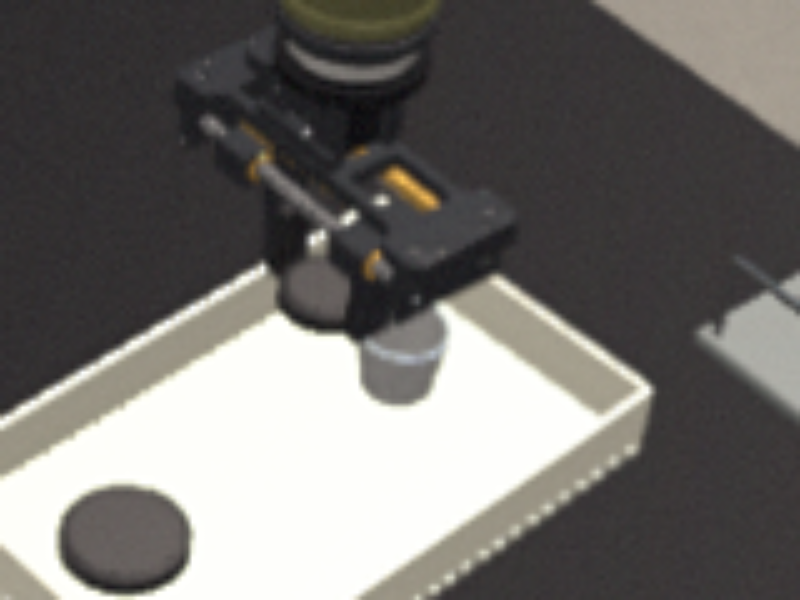

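The cap is held level, and the large cap and cup are undisturbed. Carrying it to above the burner.

Request:
{"name": "send_rows", "arguments": {
  "series": [
    {"grip": 0.4, "dx": -15, "dy": -3, "dz": 0, "turn": 0},
    {"grip": 0.4, "dx": -25, "dy": -5, "dz": 0, "turn": 0},
    {"grip": 0.4, "dx": -25, "dy": -5, "dz": 0, "turn": 0},
    {"grip": 0.4, "dx": -25, "dy": -5, "dz": 0, "turn": 0},
    {"grip": 0.4, "dx": -25, "dy": -5, "dz": 0, "turn": 0},
    {"grip": 0.4, "dx": -25, "dy": -5, "dz": 0, "turn": 0},
    {"grip": 0.4, "dx": -25, "dy": -5, "dz": 0, "turn": 0},
    {"grip": 0.4, "dx": -25, "dy": -5, "dz": 0, "turn": 0},
    {"grip": 0.4, "dx": -25, "dy": -5, "dz": 0, "turn": 0},
    {"grip": 0.4, "dx": -25, "dy": -5, "dz": 0, "turn": 0},
    {"grip": 0.4, "dx": -25, "dy": -5, "dz": 0, "turn": 0},
    {"grip": 0.4, "dx": -25, "dy": -5, "dz": 0, "turn": 0},
    {"grip": 0.4, "dx": -25, "dy": -5, "dz": 0, "turn": 0},
    {"grip": 0.4, "dx": -25, "dy": -5, "dz": 0, "turn": 0},
    {"grip": 0.4, "dx": -25, "dy": -5, "dz": 0, "turn": 0},
    {"grip": 0.4, "dx": -25, "dy": -5, "dz": 0, "turn": 0},
    {"grip": 0.4, "dx": -25, "dy": -5, "dz": 0, "turn": 0},
    {"grip": 0.4, "dx": -25, "dy": -3, "dz": 0, "turn": 0},
    {"grip": 0.4, "dx": -12.5, "dy": 0, "dz": 0, "turn": 0},
    {"grip": 0.4, "dx": 0, "dy": 0, "dz": 0, "turn": 0}
  ]
}}

```text
clock: 13.2
tool_pos: [0.4188, -0.1823, 0.1095]
eef_rot: [0.709, 0.706, -0.001, -0.001]
contact_force: [-0.2, 0.3, -1.0]
opening: 0.574
```

```bash
python3 - <<'E'
from h import *
s=get_state(); print(s["q"].round(2),s["tool_pos"],s["contact_force"],s["opening"])
for n in("scene","top"):
    p=snapshot(n)
    cv2.imwrite(f"pics/{n}8.png",cv2.resize(p["img"][140:260,80:240,::-1] if n=="scene" else p["img"][180:330,280:480,::-1],None,fx=4,fy=4))
    for r in regions_of(p,"small_cap")[:2]:
        m=r["pixels"]&(p["depth"]>0); v,u=np.nonzero(m)
        X=world(p,np.c_[u,v],depth=p["depth"][m]); print(n,r["score"],r["extent"],np.median(X,0).round(3),X.min(0).round(3),X.max(0).round(3))
E
```

```text
[ 0.59  0.67 -0.45  2.14  0.65  0.47 -0.37] [ 0.41880596 -0.18228937  0.10953051] [-0.18632466  0.28719057 -0.99011746] 0.5741432012271525
top 0.8 [378.1, 250.0, 401.6, 272.7] [ 0.418 -0.165  0.157] [ 0.384 -0.219  0.009] [ 0.443 -0.15   0.161]
```

View pics/scene8.png

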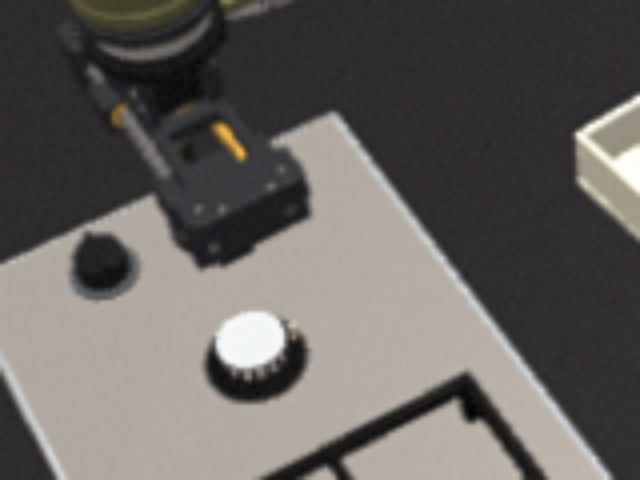

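View pics/top8.png

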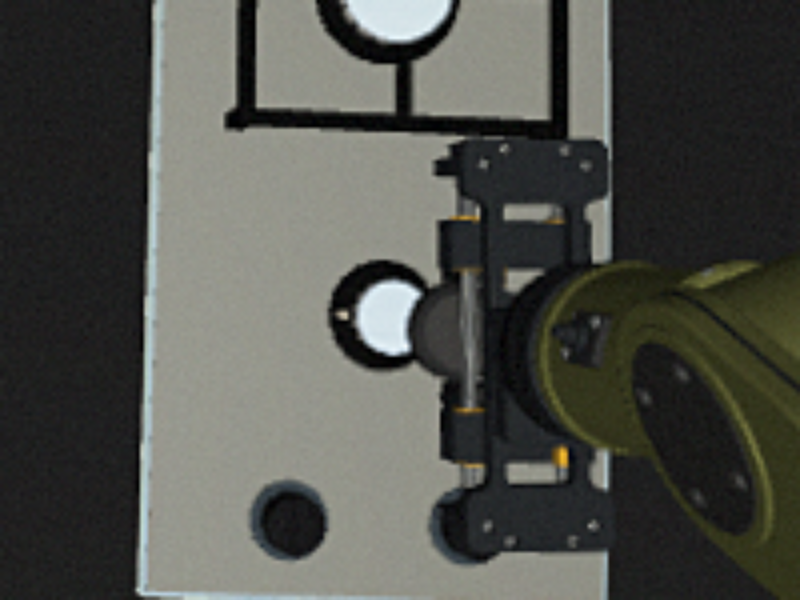

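```bash
cat > fit.py <<'E'
from m import *
from scipy.optimize import least_squares
def capfit(p,ztop,guess,box,R=0.026):
    g=cv2.GaussianBlur(cv2.cvtColor(p["img"],cv2.COLOR_RGB2GRAY),(3,3),0)
    r=regions_of(p,"small_cap"); 
    m=r[0]["pixels"].astype(np.uint8)
    m=cv2.morphologyEx(m,cv2.MORPH_OPEN,np.ones((3,3)))
    c=max(cv2.findContours(m,cv2.RETR_EXTERNAL,cv2.CHAIN_APPROX_NONE)[0],key=cv2.contourArea)[:,0]
    c=c[(c[:,0]>=box[0])&(c[:,0]<=box[1])&(c[:,1]>=box[2])&(c[:,1]<=box[3])]
    X=world(p,c,z=ztop)[:,:2]
    s=least_squares(lambda q:np.hypot(*(X-q).T)-R,guess,loss="soft_l1",f_scale=.001)
    return s.x.round(4),len(c),np.sqrt(np.mean(s.fun**2)).round(4)
E
python3 - <<'E'
from fit import *
s=get_state(); print(s["tool_pos"])
p=snapshot("top")
g=cv2.cvtColor(p["img"],cv2.COLOR_RGB2GRAY)
for v in (252,256,260,264,268): print(v,g[v,374:402])
for b in ((370,394,250,274),(370,390,252,272)): print(capfit(p,.157,[.419,-.18],b))
E
```

```text
[ 0.42052993 -0.17851961  0.11008676]
252 [233 229 227 225 225 226 227 233 247 207  99  14   5   8  19  31  38  42
  37  37  29  68 108 102  37  29   5  25]
256 [223 222 222 222 221 221 226 237 151   4  15  37  37  47  49  64  65  61
  61  57  73  56 146  97  73  63  25  20]
260 [224 223 223 223 225 225 239 145   0  31  45  44  61  68  59  61  63  59
  60  58  62  66 130 100  60  64  22  22]
264 [225 223 222 223 221 226 239 147  27  42  45  46  56  61  65  63  63  65
  63  61  49  85 129 103  82  55  23  15]
268 [ 17  15 101 185 206 168  97  84  39  14  26  46  46  49  56  65  62  61
  65  61  33  74 139 104  81  68  33  17]
(array([ 0.4214, -0.1746]), 54, np.float64(0.0102))
(array([ 0.4209, -0.1742]), 26, np.float64(0.0012))
```

Request:
{"name": "send_rows", "arguments": {
  "series": [
    {"grip": 0.4, "dx": 0, "dy": 0, "dz": 10, "turn": 0},
    {"grip": 0.4, "dx": 0, "dy": 0, "dz": 20, "turn": 0},
    {"grip": 0.4, "dx": 0, "dy": 0, "dz": 20, "turn": 0},
    {"grip": 0.4, "dx": 0, "dy": 0, "dz": 20, "turn": 0},
    {"grip": 0.4, "dx": 0, "dy": 0, "dz": 15, "turn": 0},
    {"grip": 0.4, "dx": 0, "dy": 0, "dz": 10, "turn": 0},
    {"grip": 0.4, "dx": 0, "dy": 0, "dz": 7, "turn": 0},
    {"grip": 0.4, "dx": 0, "dy": 0, "dz": 0, "turn": 0},
    {"grip": 0.4, "dx": 0, "dy": 0, "dz": 0, "turn": 0},
    {"grip": 0.4, "dx": 0, "dy": 0, "dz": 0, "turn": 0}
  ]
}}

```text
clock: 14.55
tool_pos: [0.4211, -0.1797, 0.0086]
eef_rot: [0.707, 0.707, 0.0, 0.0]
contact_force: [-0.3, 0.0, -1.0]
opening: 0.581
```

```bash
python3 - <<'E'
from fit import *
s=get_state(); print(s["q"].round(2),s["tool_pos"],s["contact_force"],s["opening"])
for n in("scene","top"):
    p=snapshot(n)
    cv2.imwrite(f"pics/{n}9.png",cv2.resize(p["img"][170:250,90:200,::-1] if n=="scene" else p["img"][210:300,330:440,::-1],None,fx=7,fy=7))
    for r in regions_of(p,"small_cap")[:2]:
        m=r["pixels"]&(p["depth"]>0); v,u=np.nonzero(m)
        X=world(p,np.c_[u,v],depth=p["depth"][m]); print(n,r["score"],r["extent"],np.median(X,0).round(3))
E
```

```text
[ 0.39  0.86 -0.14  2.2   0.86  0.14 -0.56] [ 0.42107606 -0.17970609  0.00861576] [-0.28521388  0.040784   -1.02710695] 0.5811620470944643
top 0.71 [367.6, 250.3, 382.0, 271.0] [ 0.42  -0.163  0.055]
```

View pics/scene9.png

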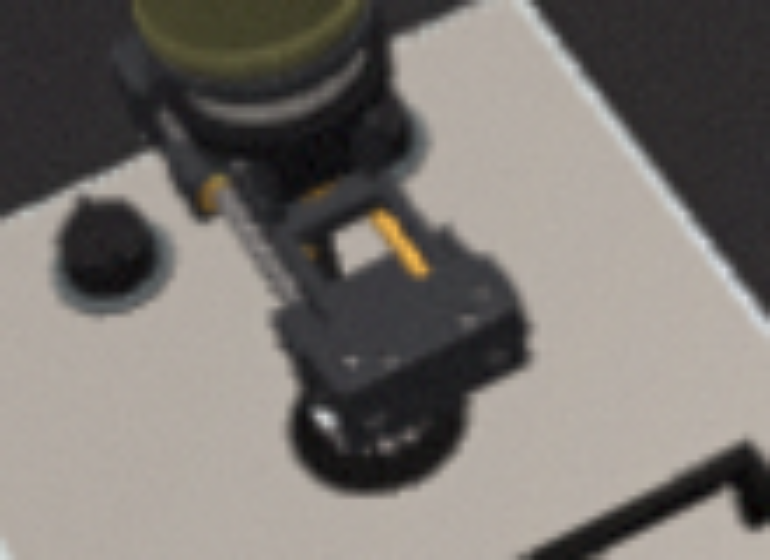

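View pics/top9.png

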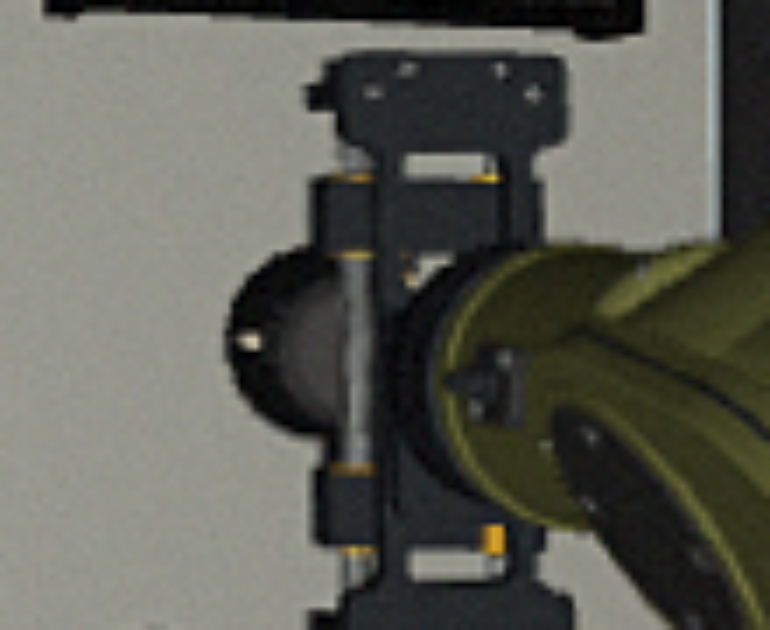

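```bash
python3 - <<'E'
from fit import *
p=snapshot("top")
g=cv2.cvtColor(p["img"],cv2.COLOR_RGB2GRAY).astype(float)
for v in range(249,274,2): print(v,g[v,362:380].astype(int))
for b in ((360,377,248,275),(360,374,250,272)): print(capfit(p,.0555,[.42,-.18],b))
# subpixel: crossing from <25 base to cap >40 
pts=[]
for v in range(252,270):
    row=cv2.GaussianBlur(g,(3,3),0)[v,364:379]
    k=np.argmin(row[:9]); 
    for i in range(k,14):
        if row[i]<34<=row[i+1]: pts.append((364+i+(34-row[i])/(row[i+1]-row[i]),v)); break
pts=np.array(pts); X=world(p,pts,z=.0555)[:,:2]
s=least_squares(lambda q:np.hypot(*(X-q).T)-.026,[.42,-.18],loss="soft_l1",f_scale=.001); print(s.x,len(pts),np.abs(s.fun).mean())
s=least_squares(lambda q:np.hypot(*(X-q).T)-.0245,[.42,-.18],loss="soft_l1",f_scale=.001); print("bevel",s.x,np.abs(s.fun).mean())
E
```

```text
249 [146 151 148  82   0   5  14   7  16  13  19  20   9  16  20  20  40  81]
251 [157 144  45   0   9  12  11  11  13   2  14  22  37  37  40  43  54  74]
253 [144  13   2  11  19  11  18  23  30  22  34  38  46  52  61  62  63  70]
255 [93  3  8  8 11 11 14  8 25 43 46 48 62 63 63 55 72 67]
257 [25  9 44 71 66 19 25 23 38 47 53 66 59 58 64 61 58 49]
259 [ 49   7  51 145 179  46  18  26  47  46  55  66  62  65  64  63  55  54]
261 [68  8  9  9  7 23 30 29 49 41 55 73 63 63 69 62 51 85]
263 [146  72   0  14  13  14  11  21  45  50  47  60  64  63  66  63  50  75]
265 [156 136  11   8   8  18  21  18  25  38  52  52  56  64  64  65  53  52]
267 [150 153 144  82  11  17  10  11  20  19  25  43  41  49  55  63  56  49]
269 [146 153 150 146 116  70  17   3   8   8  12   7  24  38  41  43  40  42]
271 [150 151 150 145 147 155 148 118  79  39   3   0   8   2   2   9  34  62]
273 [146 147 146 150 145 148 149 149 153 159 159 147 136 106  37   7  27  73]
(array([ 0.4185, -0.1764]), 40, np.float64(0.0082))
(array([ 0.4196, -0.1755]), 23, np.float64(0.0007))
[ 0.42039505 -0.17873162] 18 0.0011506985647042665
bevel [ 0.42020014 -0.17706906] 0.0009639649140357877
```

Cap centre is within about 3 mm of the burner's centre (fit (0.420,-0.177), burner (0.420,-0.1795)). Lowering with force checks.

Request:
{"name": "send_rows", "arguments": {
  "series": [
    {"grip": 0.4, "dx": -1.5, "dy": 0, "dz": 3, "turn": 0},
    {"grip": 0.4, "dx": 0, "dy": 0, "dz": 2, "turn": 0},
    {"grip": 0.4, "dx": 0, "dy": 0, "dz": 2, "turn": 0},
    {"grip": 0.4, "dx": 0, "dy": 0, "dz": 0, "turn": 0},
    {"grip": 0.4, "dx": 0, "dy": 0, "dz": 0, "turn": 0}
  ]
}}

```text
clock: 15.4
tool_pos: [0.4207, -0.181, 0.0011]
eef_rot: [0.707, 0.708, -0.0, -0.0]
contact_force: [0.4, 1.0, -0.5]
opening: 0.583
```

Request:
{"name": "send_rows", "arguments": {
  "series": [
    {"grip": 0.4, "dx": 0, "dy": 0, "dz": 1, "turn": 0},
    {"grip": 0.4, "dx": 0, "dy": 0, "dz": 0, "turn": 0}
  ]
}}

```text
clock: 15.6
tool_pos: [0.4208, -0.1811, 0.0002]
eef_rot: [0.707, 0.708, -0.0, 0.0]
contact_force: [-0.2, 0.4, -0.9]
opening: 0.578
```

Request:
{"name": "send_rows", "arguments": {
  "series": [
    {"grip": 0.4, "dx": 0, "dy": 0, "dz": 1, "turn": 0},
    {"grip": 0.4, "dx": 0, "dy": 0, "dz": 0, "turn": 0}
  ]
}}

```text
clock: 15.8
tool_pos: [0.4208, -0.1811, -0.0008]
eef_rot: [0.707, 0.707, -0.0, 0.0]
contact_force: [-0.3, -0.6, -1.7]
opening: 0.576
```

Request:
{"name": "send_rows", "arguments": {
  "series": [
    {"grip": 0.4, "dx": 0, "dy": 0, "dz": 1, "turn": 0},
    {"grip": 0.4, "dx": 0, "dy": 0, "dz": 0, "turn": 0}
  ]
}}

```text
clock: 16.0
tool_pos: [0.4208, -0.1812, -0.0011]
eef_rot: [0.707, 0.707, 0.0, 0.0]
contact_force: [-0.9, -0.3, 7.4]
opening: 0.581
```

Request:
{"name": "send_rows", "arguments": {
  "series": [
    {"grip": 0.4, "dx": 0, "dy": 0, "dz": 0.7, "turn": 0},
    {"grip": 0.4, "dx": 0, "dy": 0, "dz": 0, "turn": 0}
  ]
}}

```text
clock: 16.2
tool_pos: [0.4209, -0.1812, -0.0012]
eef_rot: [0.707, 0.708, 0.0, 0.001]
contact_force: [-2.2, 0.5, 16.2]
opening: 0.58
```

Contact came at the predicted height, so the cap is seated. I'll relieve the preload and open gently.

Request:
{"name": "send_rows", "arguments": {
  "series": [
    {"grip": 0.4, "dx": 0, "dy": 0, "dz": -1.2, "turn": 0},
    {"grip": 0.4, "dx": 0, "dy": 0, "dz": 0, "turn": 0},
    {"grip": 0.6, "dx": 0, "dy": 0, "dz": 0, "turn": 0},
    {"grip": 0.62, "dx": 0, "dy": 0, "dz": 0, "turn": 0},
    {"grip": 0.68, "dx": 0, "dy": 0, "dz": 0, "turn": 0},
    {"grip": 0.75, "dx": 0, "dy": 0, "dz": 0, "turn": 0},
    {"grip": 0.85, "dx": 0, "dy": 0, "dz": 0, "turn": 0},
    {"grip": 1, "dx": 0, "dy": 0, "dz": 0, "turn": 0},
    {"grip": 1, "dx": 0, "dy": 0, "dz": 0, "turn": 0},
    {"grip": 1, "dx": 0, "dy": 0, "dz": 0, "turn": 0}
  ]
}}

```text
clock: 17.2
tool_pos: [0.4208, -0.1812, -0.0013]
eef_rot: [0.707, 0.707, -0.0, 0.0]
contact_force: [-0.1, -0.7, -0.4]
opening: 1.001
```

Request:
{"name": "send_rows", "arguments": {
  "series": [
    {"grip": 1, "dx": 0, "dy": 0, "dz": -5, "turn": 0},
    {"grip": 1, "dx": 0, "dy": 0, "dz": -10, "turn": 0},
    {"grip": 1, "dx": 0, "dy": 0, "dz": -20, "turn": 0},
    {"grip": 1, "dx": 0, "dy": 0, "dz": -25, "turn": 0},
    {"grip": 1, "dx": 0, "dy": 0, "dz": -25, "turn": 0},
    {"grip": 1, "dx": 0, "dy": 0, "dz": -25, "turn": 0},
    {"grip": 1, "dx": 0, "dy": 0, "dz": -25, "turn": 0},
    {"grip": 1, "dx": 0, "dy": 0, "dz": -25, "turn": 0},
    {"grip": 1, "dx": -25, "dy": 0, "dz": 0, "turn": 0},
    {"grip": 1, "dx": -25, "dy": 0, "dz": 0, "turn": 0},
    {"grip": 1, "dx": -25, "dy": 0, "dz": 0, "turn": 0},
    {"grip": 1, "dx": -25, "dy": 0, "dz": 0, "turn": 0},
    {"grip": 1, "dx": -25, "dy": 0, "dz": 0, "turn": 0},
    {"grip": 1, "dx": -25, "dy": 0, "dz": 0, "turn": 0},
    {"grip": 1, "dx": 0, "dy": 0, "dz": 0, "turn": 0},
    {"grip": 1, "dx": 0, "dy": 0, "dz": 0, "turn": 0},
    {"grip": 1, "dx": 0, "dy": 0, "dz": 0, "turn": 0}
  ]
}}

```text
clock: 18.9
tool_pos: [0.4209, -0.3297, 0.1589]
eef_rot: [0.706, 0.708, 0.0, -0.0]
contact_force: [0.8, -0.2, 0.3]
opening: 1.0
```

```bash
python3 - <<'E'
from m import *
s=get_state(); print(s["tool_pos"],s["contact_force"],s["opening"],np.abs(s["qd"]).max())
for n in("scene","top"):
    p=snapshot(n)
    cv2.imwrite(f"pics/{n}10.png",cv2.resize(p["img"][150:270,80:240,::-1] if n=="scene" else p["img"][190:310,300:460,::-1],None,fx=5,fy=5))
    for k in("small_cap","large_cap"):
      for r in regions_of(p,k)[:1]:
        m=r["pixels"]&(p["depth"]>0); v,u=np.nonzero(m)
        X=world(p,np.c_[u,v],depth=p["depth"][m]); print(n,k,r["score"],r["extent"],np.median(X,0).round(3),centre(p,r["pixels"],0.046 if k=="small_cap" else .017))
E
```

```text
[ 0.42091738 -0.32967752  0.15894588] [ 0.82429081 -0.20418712  0.33823484] 0.9999648516145887 0.009028981045194078
scene small_cap 0.64 [132.6, 211.5, 152.2, 235.3] [ 0.425 -0.181  0.049] [ 0.4229 -0.1802  0.4224 -0.1809  0.0298]
scene large_cap 0.62 [249.6, 177.8, 279.2, 199.6] [0.488 0.158 0.02 ] [0.4846 0.1603 0.4841 0.1611 0.0438]
top small_cap 0.57 [367.3, 248.3, 392.5, 272.1] [ 0.419 -0.178  0.046] [ 0.4197 -0.1774  0.4201 -0.1775  0.0276]
top large_cap 0.93 [219.8, 217.3, 249.9, 245.2] [0.483 0.163 0.017] [0.4842 0.1631 0.4839 0.1633 0.0385]
```

View pics/scene10.png

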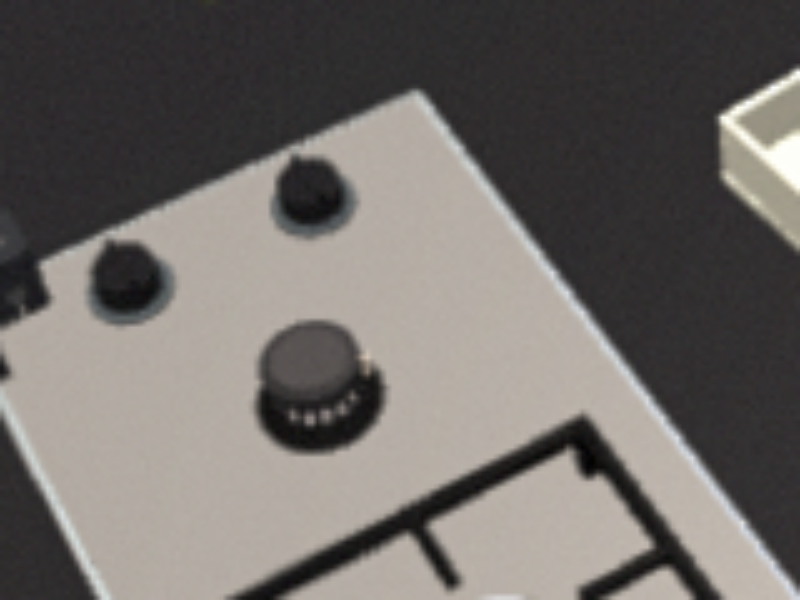

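View pics/top10.png

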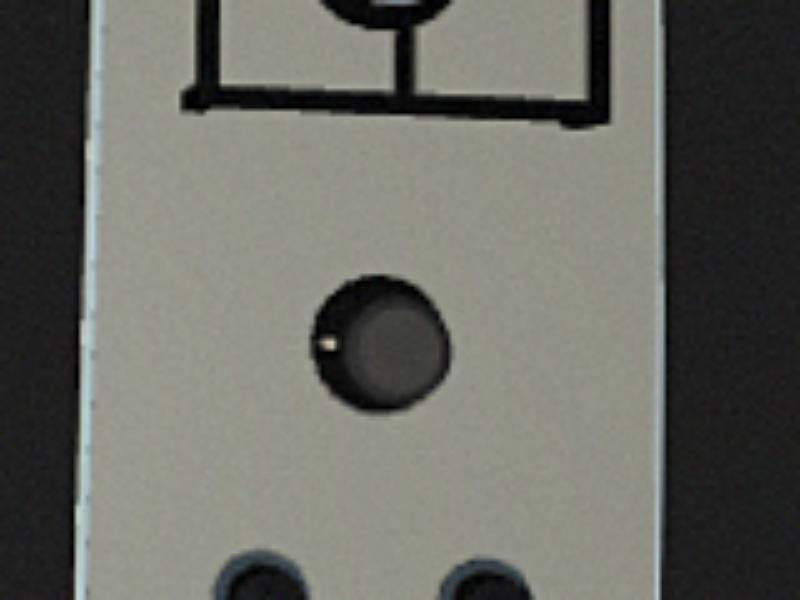

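The cap sits level on the burner. Its centre measures (0.420,-0.177) from the top camera and (0.422,-0.181) from the scene camera, against the burner at (0.420,-0.180), and its top is at 0.046 m as expected. The gripper is clear of everything.

```bash
python3 -c "
from h import *
print(finish_job())"
```

```text
the job is handed in; nothing more can be done
None
```

The smaller cap is on the bare smaller burner and the job is handed in at about 19 s of the 43 s allowed. No verdict was reported back.

**What I did:** I gripped the cap across x at 15–20 N, with the opening reading about 51 mm. I lifted its underside to about 0.145 m, carried it over and lowered it in 1 mm steps until it touched the burner. I then took the pressure off, opened the gripper and backed away.

**Last checks:**
- **Centring:** the cap's centre is within about 3 mm of the burner's in both cameras (limit 12 mm).
- **Height and tilt:** its top is at 0.046 m in the top camera, which is the expected height for a seated cap. The scene camera read 0.049 m, in line with the few millimetres it read high throughout. The cap looks level in both pictures.
- **Larger cap:** it has not moved noticeably (about 1 mm in the top camera, within measuring error).
- **Gripper:** it is open and well clear of everything.

**Disagreement found:** the reported tool height did not match the fingertips. They were really about 37 mm higher than reported, seen in the pictures and confirmed by a 12 N touch on the tray floor. I corrected for this in every later height, and the cap met the burner within about 0.1 mm of the predicted reading.

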